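# Pry the stuck lid of a vacuum chamber loose

## Task

The lid of the small vacuum chamber has stuck on its seal. Swing the clamp lever right round off the lid, then put the pry bar's blade over the steel rod at the pocket, under the edge of the lid, and lever the lid up until that edge stands about a centimetre proud and stays there; then lay the bar down on the worktop. Leave the flask, the beaker and the small bottle standing where they are.

Things in the scene. Friction and masses are not known exactly. Their poses are not given: they have to be found in the camera images.
- chamber: Square aluminium vacuum chamber, 180 x 170 mm in plan, rim top 99 mm high, fixed. Origin under its centre at worktop height; +x points from the front rim (steel rod, pry pocket) to the lid hinge at the back, -y to the side with the clamp lever. Pocket: mid front rim, y -24 to +24 mm, open on top from the rod (x -82 mm) to the lid edge (x -62), on under the lid to x -40; floor z 62 mm.
- fulcrum: Level steel rod, 10 mm thick and 53 mm long along chamber y, let into the front rim in front of the pocket; the bar is to bear on it. Part of the chamber; the frame is the chamber's frame. The rod's axis is at chamber x = -87 mm, z = 96 mm.
- fulcrum_top (a point): Middle of the top line of that steel rod, 101 mm above the worktop; axes as the chamber's.
- lid (a joint): Opening angle of the lid, rad: 0 shut, grows as its front edge rises. Flush steel plate 155 x 146 x 6 mm, top 99 mm high, with a low round window; hinged at chamber x +78, z 96 mm. It turns very stiffly (about 35 N upward at the lip to move it, all the way) and stays where it is left. It cannot rise while the clamp lever's foot is over it.
- lid_lip (a point): Middle of the lid's lower edge at the pocket: chamber x -62, z 93 mm when shut, 140 mm from the hinge. Lid 6 mm thick here, cut back 44 mm wide: a 20 mm gap in plan to the steel rod, so the blade must slope down about 40 degrees over the rod to get under it (10 mm under is enough). Rises 1.4 mm per 0.01 rad.
- dog (a joint): Angle of the clamp lever, rad, about its vertical pivot at chamber x -30, y -103 mm: about 0 (0 to 0.25 at the start) with its foot over the lid and its handle pointing out along chamber -y; grows as the handle swings towards chamber +x (anticlockwise from above), stop at 1.75. The foot is clear of the lid from about 1.1. Light friction (2 N at the knob), stays where left.
- dog_knob (a point): Middle of the upright round black knob at the end of the clamp lever's handle: 24 mm thick, 38 mm tall, 142 mm above the worktop, 72 mm from the pivot. Can be pinched from above; it turns between the fingers as the lever swings. The horizontal handle rod lies 25 mm below this point.
- dog_pivot (a point): Point on the vertical pivot axis of the clamp lever, at knob height.
- pry_bar: Loose pry bar, 228 mm long, 250 g, lying on the worktop: black ribbed handle 120 mm long, 26 mm wide, 22 mm high; flat steel blade 105 mm long, 22 mm wide, 4 mm thick at mid-height of the handle. Origin under the joint of handle and blade at the underside of the handle; +x along the blade to its tip, +z up out of the flat of the blade. Blade underside at z = 9 mm, top at 13 mm in this frame.
- bar_tip (a point): Middle of the blade's end, at mid-thickness, 105 mm from the bar's origin along +x, 11 mm above the underside.
- bar_grip (a point): Place to grip, on the handle across its 26 mm width, at the centre of mass: 45 mm behind the origin, 11 mm above the underside.
- flask_100: Clear conical glass flask, 79 mm wide, 106 mm tall, loose; origin at the centre of its base. Leave it alone.
- beaker_150: Clear glass beaker, 64 mm wide, 80 mm tall, loose; origin at the centre of its base. Leave it alone.
- buffer_bottle: Small yellow bottle with a white cap, 38 mm wide, 78 mm tall, loose; origin at the centre of its base. Leave it alone.

How it is judged:
On the way, in this order (a step that is already met when the one before it is completed fails the run):
1. the clamp lever is swung off the lid while the lid is still shut (value of joint dog above 1.2 rad and value of joint lid below 0.02 rad), for 0.1 s.
2. the lid's edge is raised 8 mm by the bar, which bears on the steel rod and on the lid (value of joint lid above 0.057 rad and contact force between pry_bar and fulcrum above 3 N and contact force between pry_bar and lid above 3 N), for 0.1 s.
At the end, for the whole second after the job is handed in: The clamp lever stands off the lid (angle over 1.2 rad); the lid stays ajar with its front edge raised at least 7 mm (angle 0.05 to 0.35 rad); the pry bar lies still on the worktop (origin under 30 mm and tip under 35 mm high) (value of joint dog above 1.2 rad and value of joint lid between 0.05 and 0.35 rad and height (world z) of pry_bar below 0.03 m and height (world z) of bar_tip below 0.035 m and linear speed of pry_bar below 0.02 m/s); the robot touches nothing.
It fails at once if the flask is knocked over or pushed more than 30 mm (distance of flask_100 from where it was at the start of the episode above 0.03 m or angle between flask_100's own z axis and vertical above 0.5 rad).
It fails at once if the beaker is knocked over or pushed more than 30 mm (distance of beaker_150 from where it was at the start of the episode above 0.03 m or angle between beaker_150's own z axis and vertical above 0.5 rad).
It fails at once if the small bottle is knocked over or pushed more than 30 mm (distance of buffer_bottle from where it was at the start of the episode above 0.03 m or angle between buffer_bottle's own z axis and vertical above 0.5 rad).
It also fails if it takes over 64 s, if anything falls off the work surface, if the arm or the gripper's body presses on something with over 40 N, if the wrist force passes 120 N, or if a joint passes its speed limit or range.

## Robot

A 7-joint arm with a two-finger parallel gripper is mounted at the origin on a cart in front of the work surface, level with it; the furniture and walls round the work are solid. World frame = base frame: x ahead of the robot, y to its left, z up, the work surface at z = 0. Lengths are in m, angles in rad, forces in N, time in s.
With the tool pointing down it reaches from about 0.4 to 0.875 m from the base axis. Payload 4.4 kg.
Tool frame: the origin (TCP) lies midway between the tips of the shut fingers; the grasp point (between the pads) lies 19 mm behind it; z points along the fingers, y is the line along which they close (so a half turn about z gives the same grasp; the last joint's range is limited). The gripper opens to 85 mm and grips with 20 to 120 N. Pads are 22 mm wide; open, the fingers measure 114 mm over their backs; the gripper's body (76 mm by 85 mm) begins 54 mm behind the grasp point. The pads swing forward as they close: fully open they stand 13 mm farther back than shut.
Start: joints at [-1.304, 0.628, 0.038, 1.517, -0.027, 0.996, -0.02], TCP at [0.212, 0.614, 0.192] pointing down, gripper open.
Joint ranges: [-3.06, 3.06], [-0.37, 2.12], [-1.25, 1.32], [0.18, 2.47], [-1.1, 4.24], [0.23, 1.98], [-2.94, 2.94]. Speed limits (rad/s): [2.57, 2.57, 3.14, 3.14, 3.14, 3.14, 3.14].

## Interface

Orientations are given as a rotation vector (axis times angle).
In Python, from bench import state, snapshot, camera_info, finish_job gives the robot as it stands.
- The arm moves only by the tool move_arm, never from a script. Its argument "steps" is a list of rows, each a list of 3 entries, a list of its own where there are three numbers: the shift along the tool's x, y, z normalised to -1 to 1, where 1 is 2 cm, then the turn, a rotation vector about the tool's x, y, z normalised to -1 to 1, where 1 is 0.08 rad, then the opening, from 0 (shut) to 1 (fully open). In form: [[[x, y, z], [wx, wy, wz], hand], ...]. A call has exactly 10 rows; each row shifts and turns the commanded pose from where the row before left it, along the tool's axes as they then stand; what a row does not reach is not made up. A row lasts 1/12 s, in which the tool goes at most 41.7 mm and 7.16 degrees, less where a joint would pass 70% of its speed; a pose out of reach is approached as far as the arm can. A call with a number of a shift or a turn outside -1 to 1 is refused whole. A call with a gripper value outside its range is refused whole. The fingers move at their own pace and stop on an object; "newtons" is the grip in N (left out, the last holds). Time passes only in rows, so rows that do not move let the fingers close, or fill a call up. It gives the time, the measured TCP pose, the force, the opening and the grip force at its end, in the units of the state.
- state(): the state, without advancing time (a new reading comes with each control period).
- snapshot(name): name is "scene" or "top"; returns the picture (400x640x3 uint8, red, green, blue); there is no depth.
- camera_info(name): a dict with "intrinsics" (3x3 intrinsics, pixels), "k1" (the pictures are not rectified: a ray, as slopes to the right and down, at radius r is drawn at 1 + k1 r^2 times it, then the intrinsics apply), "view" (4x4, takes a point from world to camera coordinates). Camera axes: x right, y down, z forward; pixel columns grow to the right and rows downward; lengths in m; the calibration is good to about 2 mm. A picture is of the moment at which its call begins. camera_info takes no time and is no camera call.
- finish_job(): hands the job in; it is judged then, once.
The state is a dict: "time_s": time; "joint_pos": joint angles; "qd": joint speeds; "joint_torque": joint torques, N m; "tool_pos": TCP position; "orientation": TCP orientation; "contact_force": force on the tool from outside, world axes, zero at the start; "moment": the same for the moment, N m; "grip_width": finger opening in m; "finger_force": force on a finger pad.
Only numpy, scipy, OpenCV 4.12 (cv2) and the standard library are available. Lean on these libraries where they do the work, as an engineer would, in place of code of your own. Each camera call takes 0.05 s, during which the arm holds its last target. There are 200 camera calls.

## Working session

There is one attempt and no reset: what is moved stays moved. The work goes in short steps, Python scripts to look and compute and a tool call to move; the robot and the scene stay as the last step left them, time stands still between calls to the robot, and variables do not carry over. Pictures are saved under pics/ and viewed, at most 10 in all, crops included, and the job is handed in when it is done.

Besides the shell and the picture viewer there is one more tool, called by a JSON object that holds its "name" and its "arguments". move_arm: Moves the arm, as the interface text tells. Its arguments: {"type":"object","properties":{"steps":{"type":"array","items":{"type":"array"}},"newtons":{"type":"number"}},"required":["steps"]}

```bash
mkdir -p pics; ls; python3 - <<'E'
from bench import *
import cv2
print(state())
for n in("scene","top"):
    cv2.imwrite(f"pics/{n}0.png",snapshot(n)[:,:,::-1]); print(n,camera_info(n))
E
```

```text
pics
{'time_s': 0.0, 'joint_pos': array([-1.30380832,  0.629359  ,  0.03840928,  1.51839814, -0.02698985,
        0.99630503, -0.01998776]), 'qd': array([-4.45587912e-05, -1.17633989e-03, -1.56019319e-03, -8.92516338e-04,
        8.30895623e-04, -1.69697956e-03,  7.71975013e-06]), 'joint_torque': array([-6.44829906e-04, -5.63389528e+01,  1.22560613e+00, -1.93448281e+01,
        1.08657553e-02,  1.02481732e-02, -1.07826955e-05]), 'tool_pos': array([0.21206414, 0.61366843, 0.1908706 ]), 'orientation': array([-5.20214822e-01, -3.09790936e+00,  3.02843302e-03]), 'contact_force': array([-0.34499081,  0.38345666,  0.3830916 ]), 'moment': array([0.02226824, 0.0051172 , 0.01179246]), 'finger_force': 0.0, 'grip_width': 0.0854729213723269}
scene {'intrinsics': array([[500.33714733,   0.        , 317.66783027],
       [  0.        , 500.33714733, 189.81962456],
       [  0.        ,   0.        ,   1.        ]]), 'k1': 0.006917465731636121, 'view': array([[-0.71548262, -0.69840683, -0.01767848,  0.4550583 ],
       [-0.48350527,  0.51327502, -0.70906376,  0.33123441],
       [ 0.50428889, -0.49877516, -0.70492273,  1.23869399],
       [ 0.        ,  0.        ,  0.        ,  1.        ]])}
top {'intrinsics': array([[388.46698497,   0.        , 320.91366229],
       [  0.        , 388.46698497, 205.54220209],
       [  0.        ,   0.        ,   1.        ]]), 'k1': -0.045599325543106826, 'view': array([[-0.03030073, -0.99953981,  0.00142444,  0.06194816],
       [-0.99275575,  0.02992925, -0.11636259,  0.59344607],
       [ 0.11626641, -0.00494   , -0.99320578,  1.13485216],
       [ 0.        ,  0.        ,  0.        ,  1.        ]])}
```

View pics/scene0.png

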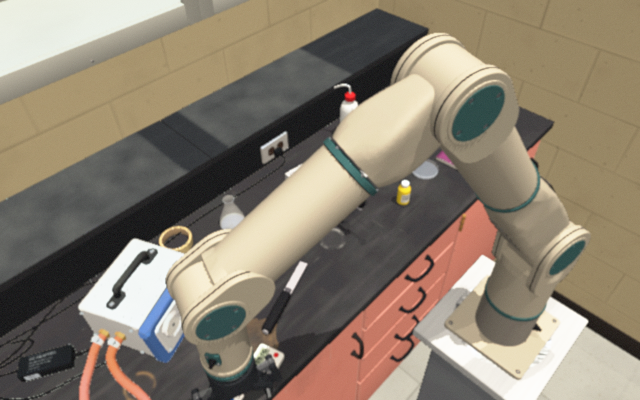

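View pics/top0.png

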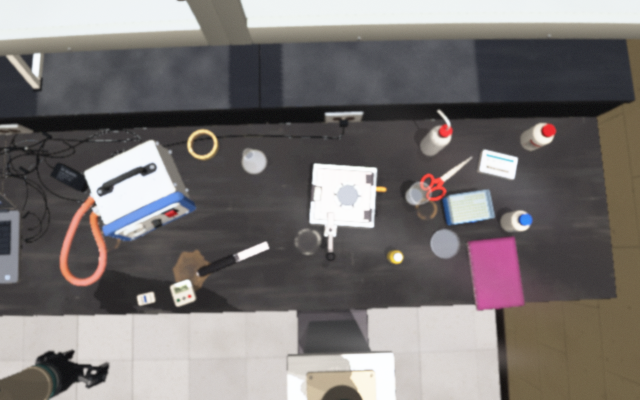

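```bash
cat > h.py <<'E'
import numpy as np, cv2
from bench import *
from scipy.spatial.transform import Rotation as R
def ray(n,uv,z):
    c=camera_info(n);K=c["intrinsics"];V=c["view"]
    p=np.array([(uv[0]-K[0,2])/K[0,0],(uv[1]-K[1,2])/K[1,1]]);q=p.copy()
    for _ in range(10): q=p/(1+c["k1"]*(q@q))
    d=V[:3,:3].T@np.array([q[0],q[1],1]);o=-V[:3,:3].T@V[:3,3]
    return o+d*(z-o[2])/d[2]
def proj(n,P):
    c=camera_info(n);K=c["intrinsics"];V=c["view"]
    p=V[:3,:3]@np.array(P)+V[:3,3];q=p[:2]/p[2];q=q*(1+c["k1"]*(q@q))
    return q*K[0,0]+K[:2,2]
E
python3 - <<'E'
import cv2,numpy as np
im=cv2.imread("pics/top0.png")
a=cv2.resize(im[150:275,300:400],None,fx=4.7,fy=4.7,interpolation=cv2.INTER_CUBIC)
b=cv2.resize(im[225:290,190:280],None,fx=3.6,fy=3.6,interpolation=cv2.INTER_CUBIC)
o=np.zeros((590,800,3),np.uint8);o[:a.shape[0],:a.shape[1]]=a[:590];o[:b.shape[0],474:474+b.shape[1]]=b
cv2.imwrite("pics/crop.png",o)
E
```

```text
(no output)
```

View pics/crop.png

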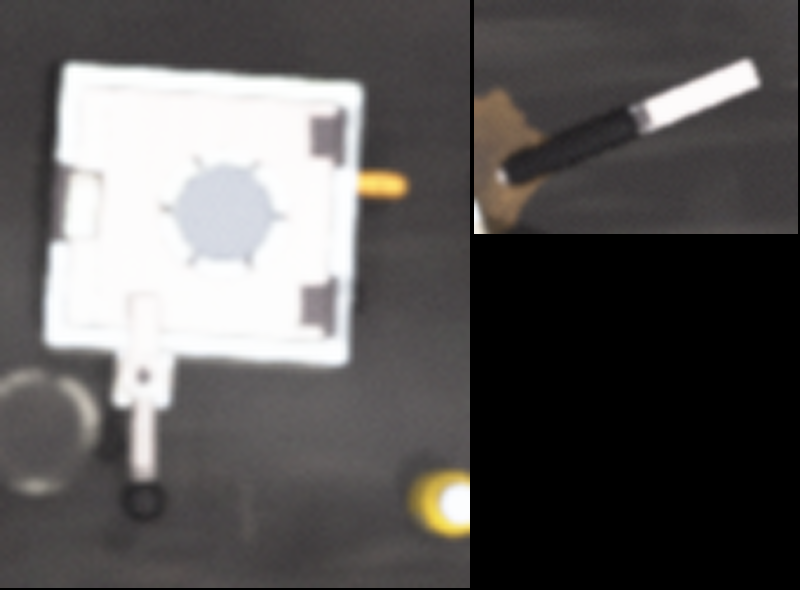

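```bash
python3 - <<'E'
from h import *
np.set_printoptions(precision=4,suppress=True)
A=lambda x,y,z:ray("top",(300+(x+.5)/4.7-.5,150+(y+.5)/4.7-.5),z)
B=lambda x,y,z:ray("top",(190+(x-474+.5)/3.6-.5,225+(y+.5)/3.6-.5),z)
C=np.array([A(66,64,.099),A(362,85,.099),A(348,365,.099),A(45,345,.099)]) # frontleft(+y),back(+y),back(-y),front(-y)
print(C,C.mean(0)); print([np.linalg.norm(C[i]-C[i-1]) for i in range(4)])
ax=(C[1]+C[2]-C[0]-C[3]);ay=(C[0]+C[1]-C[3]-C[2])
print("yaw x",np.arctan2(ax[1],ax[0]),"from y",np.arctan2(-ay[0],ay[1]))
print("rod ends",A(62,170,.099),A(60,238,.099))
print("knob",A(143,500,.161),"pivot",A(143,376,.13))
print("bar tip",(B(751,60,.013)+B(760,86,.013))/2,"joint",B(640,118,.013),"collar l/r",B(631,122,.015),B(650,114,.015),"end",B(505,175,.011))
for n,p,z in(("flask",(254,161),.0),("flask rim",(254,155),.1),("beaker",(308,241),.04),("bottle",(396,257),.078)): print(n,ray("top",p,z))
E
```

```text
[[ 0.7109  0.0615  0.099 ]
 [ 0.6924 -0.1195  0.099 ]
 [ 0.5212 -0.1029  0.099 ]
 [ 0.5388  0.079   0.099 ]] [ 0.6158 -0.0205  0.099 ]
[np.float64(0.17298038081117256), np.float64(0.18190844425762193), np.float64(0.17203151121092386), np.float64(0.18274286166047585)]
yaw x -1.6698379089927937 from y -1.669594324454451
rod ends [0.6451 0.0658 0.099 ] [0.6034 0.0682 0.099 ]
knob [0.4453 0.0246 0.161 ] pivot [0.5167 0.0215 0.13  ]
bar tip [0.4822 0.2085 0.013 ] joint [0.4473 0.3064 0.013 ] collar l/r [0.4442 0.3135 0.015 ] [0.4504 0.2975 0.015 ] end [0.4028 0.4212 0.011 ]
flask [0.7465 0.2501 0.    ]
flask rim [0.7402 0.2332 0.1   ]
beaker [0.4897 0.0855 0.04  ]
bottle [ 0.4353 -0.1661  0.078 ]
```

{"name": "move_arm", "arguments": {"steps": [[[0, 0, 0], [0, 0, -0.83], 0.6], [[0, 0, 0], [0, 0, -0.83], 0.6], [[0, 0, 0], [0, 0, -0.83], 0.6], [[0, 0, 0], [0, 0, -0.83], 0.6], [[0, 0, 0], [0, 0, -0.84], 0.6], [[-0.4, -1, 0], [0, 0, 0], 0.6], [[-0.4, -1, 0], [0, 0, 0], 0.6], [[-0.4, -1, 0], [0, 0, 0], 0.6], [[-0.4, -1, 0], [0, 0, 0], 0.6], [[-0.4, -1, 0], [0, 0, 0], 0.6]], "newtons": 30}}

```text
time_s: 0.93
tool_pos: [0.2525, 0.513, 0.1914]
orientation: [0.0, -3.141, 0.001]
contact_force: [-0.0, -0.1, -0.7]
grip_width: 0.0511
finger_force: 0.0
```

{"name": "move_arm", "arguments": {"steps": [[[-0.4, -1, 0], [0, 0, 0], 0.6], [[-0.4, -1, 0], [0, 0, 0], 0.6], [[-0.4, -1, 0], [0, 0, 0], 0.6], [[-0.4, -1, 0], [0, 0, 0], 0.6], [[-0.4, -1, 0], [0, 0, 0], 0.6], [[-0.4, -1, 0], [0, 0, 0], 0.6], [[-0.4, -1, 0], [0, 0, 0], 0.6], [[-0.4, -1, 0], [0, 0, 0], 0.6], [[-0.4, -1, 0], [0, 0, 0], 0.6], [[-0.4, -1, 0], [0, 0, 0], 0.6]]}}

```text
time_s: 1.77
tool_pos: [0.3324, 0.3131, 0.1916]
orientation: [0.0, -3.141, 0.001]
contact_force: [0.0, -0.4, -1.2]
grip_width: 0.0513
finger_force: 0.0
```

{"name": "move_arm", "arguments": {"steps": [[[-0.4, -1, 0], [0, 0, 0], 0.6], [[-0.4, -1, 0], [0, 0, 0], 0.6], [[-0.4, -1, 0], [0, 0, 0], 0.6], [[-0.4, -1, 0], [0, 0, 0], 0.6], [[-0.4, -1, 0], [0, 0, 0], 0.6], [[-0.4, -1, 0], [0, 0, 0], 0.6], [[-0.4, -1, 0], [0, 0, 0], 0.6], [[-0.4, -1, 0], [0, 0, 0], 0.6], [[-0.4, -1, 0], [0, 0, 0], 0.6], [[0, 0, 0], [0, 0, 0], 0.6]]}}

```text
time_s: 2.6
tool_pos: [0.4055, 0.1301, 0.1917]
orientation: [0.01, 3.141, -0.003]
contact_force: [0.8, -0.2, -0.2]
grip_width: 0.0512
finger_force: 0.0
```

{"name": "move_arm", "arguments": {"steps": [[[-0.33, -0.875, 0], [0, 0, 0], 0.6], [[-0.33, -0.875, 0], [0, 0, 0], 0.6], [[-0.33, -0.875, 0], [0, 0, 0], 0.6], [[-0.33, -0.875, 0], [0, 0, 0], 0.6], [[-0.33, -0.875, 0], [0, 0, 0], 0.6], [[-0.33, -0.875, 0], [0, 0, 0], 0.6], [[0, 0, 0.75], [0, 0, 0], 0.6], [[0, 0, 0.75], [0, 0, 0], 0.6], [[0, 0, 0.75], [0, 0, 0], 0.6], [[0, 0, 0.75], [0, 0, 0], 0.6]]}}

```text
time_s: 3.43
tool_pos: [0.4438, 0.0298, 0.1311]
orientation: [0.0, -3.142, -0.001]
contact_force: [0.4, 1.2, 0.0]
grip_width: 0.051
finger_force: 0.0
```

{"name": "move_arm", "arguments": {"steps": [[[0, 0, 0], [0, 0, 0], 0.2], [[0, 0, 0], [0, 0, 0], 0.2], [[0, 0, 0], [0, 0, 0], 0.2], [[0, 0, 0], [0, 0, 0], 0.1], [[0, 0, 0], [0, 0, 0], 0.1], [[0, 0, 0], [0, 0, 0], 0.1], [[0, 0, 0], [0, 0, 0], 0.1], [[0, 0, 0], [0, 0, 0], 0.1], [[0, 0, 0], [0, 0, 0], 0.1], [[0, 0, 0], [0, 0, 0], 0.1]]}}

```text
time_s: 4.27
tool_pos: [0.444, 0.0293, 0.1319]
orientation: [0.0, 3.142, 0.0]
contact_force: [0.1, -0.7, 0.3]
grip_width: 0.0084
finger_force: 0.0
```

```bash
python3 - <<'E'
from h import *
s=snapshot("top")[:,:,::-1][140:290,290:410]
t=snapshot("scene")[:,:,::-1][130:330,180:460]
a=cv2.resize(s,None,fx=3,fy=3);b=cv2.resize(t,None,fx=1.55,fy=1.55)
o=np.zeros((450,800,3),np.uint8);o[:,:360]=a;o[:b.shape[0],362:362+b.shape[1]]=b[:,:438]
cv2.imwrite("pics/g1.png",o)
E
```

```text
(no output)
```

View pics/g1.png

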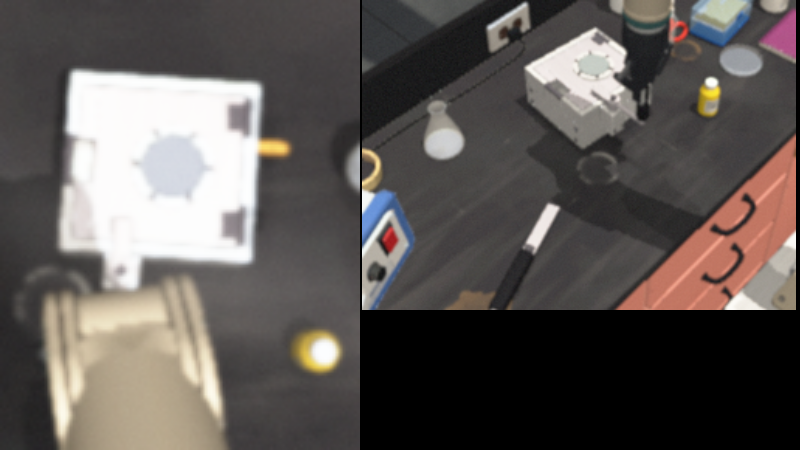

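```bash
python3 - <<'E'
from h import *
t=np.ascontiguousarray(snapshot("scene")[:,:,::-1]);np.save("t.npy",t)
print(proj("scene",state()["tool_pos"]),proj("scene",(.445,.025,.142)),proj("scene",(.5163,.0196,.12)))
c=t[150:240,300:400]
cv2.imwrite("pics/g2.png",cv2.resize(c,None,fx=6.5,fy=6.5,interpolation=cv2.INTER_CUBIC))
E
```

```text
[360.00148229 203.93322369] [360.90372349 200.2747309 ] [342.54615234 192.16096476]
```

View pics/g2.png

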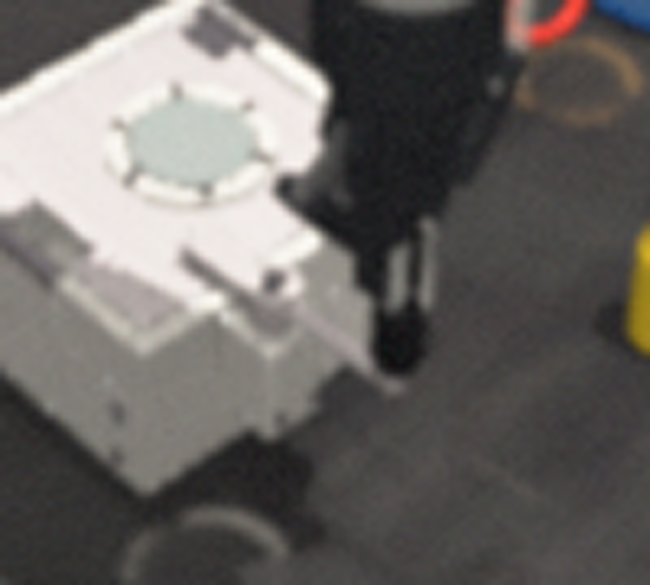

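{"name": "move_arm", "arguments": {"steps": [[[0, 0, 0], [0, 0, 0], 0.6], [[0, 0, 0], [0, 0, 0], 0.6], [[0, 0, 0], [0, 0, 0], 0.6], [[0, 0, 0], [0, 0, 0], 0.6], [[0, 0, -1], [0, 0, 0], 0.6], [[0, 0, -1], [0, 0, 0], 0.6], [[0, 0, -1], [0, 0, 0], 0.6], [[0, 0, -1], [0, 0, 0], 0.6], [[0, 0, 0], [0, 0, 0], 0.6], [[0, 0, 0], [0, 0, 0], 0.6]]}}

```text
time_s: 5.25
tool_pos: [0.4446, 0.0294, 0.2125]
orientation: [-0.0, 3.139, 0.001]
contact_force: [-1.4, 0.2, -1.2]
grip_width: 0.0514
finger_force: 0.0
```

```bash
python3 - <<'E'
from h import *
t=np.ascontiguousarray(snapshot("scene")[:,:,::-1])
for p in((.445,.025,.161),(.445,.025,.123),(.445,.025,.117),(.5163,.0196,.12),state()["tool_pos"]): print(proj("scene",p))
cv2.imwrite("pics/g3.png",cv2.resize(t[150:240,300:400],None,fx=6.5,fy=6.5,interpolation=cv2.INTER_CUBIC))
E
```

```text
[361.21104302 195.33808018]
[360.60249508 205.11446142]
[360.50860665 206.62312092]
[342.54615234 192.16096476]
[361.3457654  182.77321223]
```

View pics/g3.png

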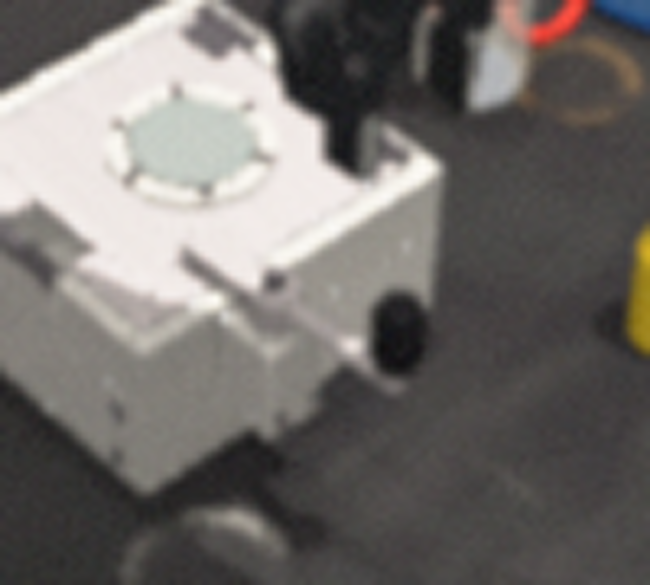

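{"name": "move_arm", "arguments": {"steps": [[[0, -0.22, 1], [0, 0, 0], 0.6], [[0, 0, 1], [0, 0, 0], 0.6], [[0, 0, 1], [0, 0, 0], 0.6], [[0, 0, 1], [0, 0, 0], 0.6], [[0, 0, 0.6], [0, 0, 0], 0.6], [[0, 0, 0.4], [0, 0, 0], 0.6], [[0, 0, 0.4], [0, 0, 0], 0.6], [[0, 0, 0.2], [0, 0, 0], 0.6], [[0, 0, 0], [0, 0, 0], 0.6], [[0, 0, 0], [0, 0, 0], 0.6]]}}

```text
time_s: 6.13
tool_pos: [0.4441, 0.025, 0.0999]
orientation: [0.0, 3.141, 0.0]
contact_force: [0.1, 0.1, -0.3]
grip_width: 0.0516
finger_force: 0.0
```

{"name": "move_arm", "arguments": {"steps": [[[0, 0, 0], [0, 0, 0], 0.3], [[0, 0, 0], [0, 0, 0], 0.3], [[0, 0, 0], [0, 0, 0], 0.3], [[0, 0, 0], [0, 0, 0], 0.2], [[0, 0, 0], [0, 0, 0], 0.2], [[0, 0, 0], [0, 0, 0], 0.2], [[0, 0, 0], [0, 0, 0], 0.2], [[0, 0, 0], [0, 0, 0], 0.2], [[0, 0, 0], [0, 0, 0], 0.2], [[0, 0, 0], [0, 0, 0], 0.2]]}}

```text
time_s: 6.97
tool_pos: [0.4443, 0.0246, 0.1004]
orientation: [0.001, 3.14, -0.0]
contact_force: [-1.2, -1.4, 5.6]
grip_width: 0.0223
finger_force: 29.1
```

{"name": "move_arm", "arguments": {"steps": [[[0.01, -0.26, 0], [0, 0, -0.906], 0.2], [[0.01, -0.26, 0], [0, 0, -0.906], 0.2], [[0.01, -0.26, 0], [0, 0, -0.906], 0.2], [[0.01, -0.26, 0], [0, 0, -0.906], 0.2], [[0.01, -0.26, 0], [0, 0, -0.906], 0.2], [[0.01, -0.26, 0], [0, 0, -0.906], 0.2], [[0.01, -0.26, 0], [0, 0, -0.906], 0.2], [[0.01, -0.26, 0], [0, 0, -0.906], 0.2], [[0.01, -0.26, 0], [0, 0, -0.906], 0.2], [[0.01, -0.26, 0], [0, 0, -0.906], 0.2]]}}

```text
time_s: 7.8
tool_pos: [0.4593, -0.024, 0.1005]
orientation: [-1.117, 2.934, -0.001]
contact_force: [-0.3, 0.8, 3.7]
grip_width: 0.0222
finger_force: 29.2
```

{"name": "move_arm", "arguments": {"steps": [[[0.01, -0.26, 0], [0, 0, -0.906], 0.2], [[0.01, -0.26, 0], [0, 0, -0.906], 0.2], [[0.01, -0.26, 0], [0, 0, -0.906], 0.2], [[0.01, -0.26, 0], [0, 0, -0.906], 0.2], [[0.01, -0.26, 0], [0, 0, -0.906], 0.2], [[0.01, -0.26, 0], [0, 0, -0.906], 0.2], [[0.01, -0.26, 0], [0, 0, -0.906], 0.2], [[0.01, -0.26, 0], [0, 0, -0.906], 0.2], [[0.01, -0.26, 0], [0, 0, -0.906], 0.2], [[0.01, -0.26, 0], [0, 0, -0.906], 0.2]]}}

```text
time_s: 8.63
tool_pos: [0.5027, -0.0508, 0.1005]
orientation: [-2.085, 2.348, -0.002]
contact_force: [0.9, 0.9, 2.4]
grip_width: 0.0224
finger_force: 29.2
```

```bash
python3 - <<'E'
from h import *
print(state())
t=snapshot("scene")[:,:,::-1]
print(proj("scene",state()["tool_pos"]))
cv2.imwrite("pics/g4.png",cv2.resize(t[130:250,270:400],None,fx=5,fy=5,interpolation=cv2.INTER_CUBIC))
E
```

```text
{'time_s': 8.6333, 'joint_pos': array([ 0.32990013,  0.58645475, -0.41813701,  2.00075914,  0.39095765,
        0.62985506,  2.67729937]), 'qd': array([ 0.17806523,  0.1054934 , -0.25870995, -0.16520223,  0.21095906,
        0.15637073,  0.69186331]), 'joint_torque': array([-7.27007166e-01, -4.49252236e+01, -3.15799825e+00, -1.13345370e+01,
        5.03014808e-02,  3.63690360e-02, -5.30600175e-01]), 'tool_pos': array([ 0.50274848, -0.05075267,  0.10050319]), 'orientation': array([-2.08460163e+00,  2.34795797e+00, -1.81452206e-03]), 'contact_force': array([0.94031187, 0.89016791, 2.40222207]), 'moment': array([ 0.21266275, -0.10612595, -0.19372028]), 'finger_force': 29.24072320573032, 'grip_width': 0.022364657396370644}
[362.035204   186.43773888]
```

View pics/g4.png

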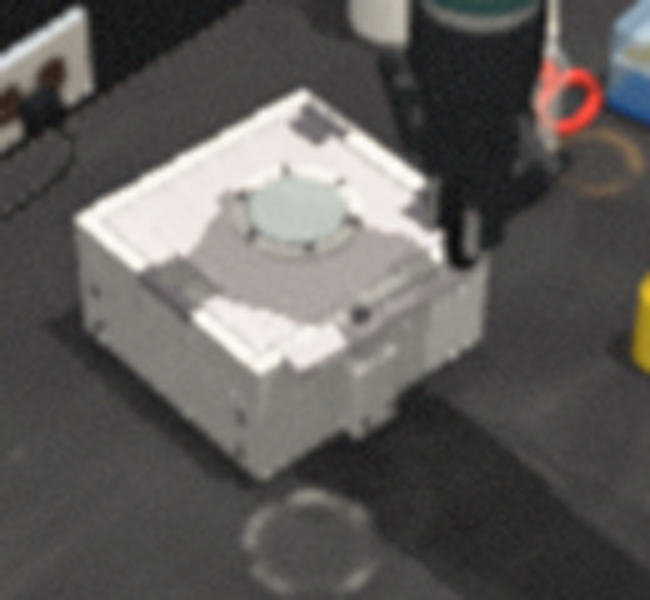

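{"name": "move_arm", "arguments": {"steps": [[[0, 0, 0], [0, 0, 0], 0.55], [[0, 0, 0], [0, 0, 0], 0.55], [[0, 0, 0], [0, 0, 0], 0.55], [[0, 0, 0], [0, 0, 0], 0.55], [[0, 0, -0.8], [0, 0, 0], 0.55], [[0, 0, -1], [0, 0, 0], 0.55], [[0, 0, -1], [0, 0, 0], 0.55], [[0, 0, -1], [0, 0, 0], 0.55], [[0, 0, -1], [0, 0, 1], 0.55], [[0, 0, 0], [0, 0, 1], 0.55]]}}

```text
time_s: 9.52
tool_pos: [0.5037, -0.0506, 0.1992]
orientation: [-1.88, 2.511, -0.006]
contact_force: [0.5, -0.4, 0.2]
grip_width: 0.0468
finger_force: 0.0
```

{"name": "move_arm", "arguments": {"steps": [[[0, 0, 0], [0, 0, 1], 0.55], [[0, 0, 0], [0, 0, 1], 0.55], [[0, 0, 0], [0, 0, 1], 0.55], [[0, 0, 0], [0, 0, 1], 0.55], [[0, 0, 0], [0, 0, 1], 0.55], [[0, 0, 0], [0, 0, 1], 0.55], [[0, 0, 0], [0, 0, 1], 0.55], [[0, 0, 0], [0, 0, 1], 0.55], [[0, 0, 0], [0, 0, 1], 0.55], [[0, 0, 0], [0, 0, 1], 0.55]]}}

```text
time_s: 10.35
tool_pos: [0.501, -0.0506, 0.1957]
orientation: [0.755, -3.049, -0.0]
contact_force: [-0.1, 0.1, -0.9]
grip_width: 0.0472
finger_force: 0.0
```

{"name": "move_arm", "arguments": {"steps": [[[0, 0, 0], [0, 0, 1], 0.55], [[0, 0, 0], [0, 0, 1], 0.55], [[0, 0, 0], [0, 0, 1], 0.55], [[0, 0, 0], [0, 0, 1], 0.55], [[0, 0, 0], [0, 0, 1], 0.55], [[0, 0, 0], [0, 0, 1], 0.55], [[0, 0, 0], [0, 0, 1], 0.55], [[0, 0, 0], [0, 0, 1], 0.55], [[0, 0, 0], [0, 0, 1], 0.55], [[0, 0, 0], [0, 0, 1], 0.55]]}}

```text
time_s: 11.18
tool_pos: [0.5011, -0.0506, 0.1957]
orientation: [-0.492, -3.102, -0.0]
contact_force: [-0.1, 0.3, 1.0]
grip_width: 0.0471
finger_force: 0.0
```

{"name": "move_arm", "arguments": {"steps": [[[0, 0, 0], [0, 0, 1], 0.55], [[0, 0, 0], [0, 0, 1], 0.55], [[0, 0, 0], [0, 0, 1], 0.55], [[0, 0, 0], [0, 0, 1], 0.55], [[0, 0, 0], [0, 0, 1], 0.55], [[0, 0, 0], [0, 0, 1], 0.55], [[0, 0, 0], [0, 0, 1], 0.55], [[0, 0, 0], [0, 0, 1], 0.55], [[0, 0, 0], [0, 0, 1], 0.55], [[0, 0, 0], [0, 0, 1], 0.55]]}}

```text
time_s: 12.02
tool_pos: [0.5011, -0.0506, 0.1957]
orientation: [-1.661, -2.666, 0.0]
contact_force: [-0.8, -0.2, 0.1]
grip_width: 0.0469
finger_force: 0.0
```

{"name": "move_arm", "arguments": {"steps": [[[0, 0, 0], [0, 0, 0.71], 0.6], [[0, 0, 0], [0, 0, 0.71], 0.6], [[1, 0.17, 0], [0, 0, 0], 0.6], [[1, 0.17, 0], [0, 0, 0], 0.6], [[1, 0.17, 0], [0, 0, 0], 0.6], [[1, 0.17, 0], [0, 0, 0], 0.6], [[1, 0.17, 0], [0, 0, 0], 0.6], [[1, 0.17, 0], [0, 0, 0], 0.6], [[1, 0.17, 0], [0, 0, 0], 0.6], [[1, 0.17, 0], [0, 0, 0], 0.6]]}}

```text
time_s: 12.85
tool_pos: [0.472, 0.11, 0.1957]
orientation: [-1.805, -2.571, 0.0]
contact_force: [-0.8, 0.6, 1.2]
grip_width: 0.0507
finger_force: 0.0
```

{"name": "move_arm", "arguments": {"steps": [[[1, 0.17, 0], [0, 0, 0], 0.6], [[1, 0.17, 0], [0, 0, 0], 0.6], [[1, 0.17, 0], [0, 0, 0], 0.6], [[1, 0.17, 0], [0, 0, 0], 0.6], [[1, 0.17, 0], [0, 0, 0], 0.6], [[1, 0.17, 0], [0, 0, 0], 0.6], [[1, 0.17, 0], [0, 0, 0], 0.6], [[1, 0.17, 0], [0, 0, 0], 0.6], [[1, 0.17, 0], [0, 0, 0], 0.6], [[1, 0.17, 0], [0, 0, 0], 0.6]]}}

```text
time_s: 13.68
tool_pos: [0.4359, 0.3094, 0.1957]
orientation: [-1.805, -2.571, 0.001]
contact_force: [1.1, -0.4, -0.9]
grip_width: 0.0511
finger_force: 0.0
```

{"name": "move_arm", "arguments": {"steps": [[[1, 0.17, 0], [0, 0, 0], 0.6], [[1, 0.17, 0], [0, 0, 0], 0.6], [[0, 0, 1], [0, 0, 0], 0.6], [[0, 0, 1], [0, 0, 0], 0.6], [[0, 0, 1], [0, 0, 0], 0.6], [[0, 0, 1], [0, 0, 0], 0.6], [[0, 0, 1], [0, 0, 0], 0.6], [[0, 0, 1], [0, 0, 0], 0.6], [[0, 0, 1], [0, 0, 0], 0.6], [[0, 0, 0], [0, 0, 0], 0.6]]}}

```text
time_s: 14.52
tool_pos: [0.4268, 0.3466, 0.0525]
orientation: [-1.804, -2.57, 0.011]
contact_force: [-0.6, -0.8, -0.3]
grip_width: 0.0511
finger_force: 0.0
```

```bash
python3 - <<'E'
from h import *
s=state();print(s["tool_pos"],s["orientation"],s["contact_force"],s["joint_pos"])
t=snapshot("scene")[:,:,::-1]; u=snapshot("top")[:,:,::-1]
print(proj("scene",s["tool_pos"]),proj("top",s["tool_pos"]))
b=cv2.resize(t[220:360,200:340],None,fx=4,fy=4,interpolation=cv2.INTER_CUBIC)
cv2.imwrite("pics/g5.png",b)
E
```

```text
[0.42677843 0.34657798 0.05247479] [-1.80401368 -2.56971303  0.01082502] [-0.63127195 -0.83443645 -0.31044579] [-0.81699717  0.69088353  0.12927831  1.91434593 -0.15727372  0.55317252
 -0.23580449]
[280.14134143 296.66340168] [219.19016875 265.08109586]
```

View pics/g5.png

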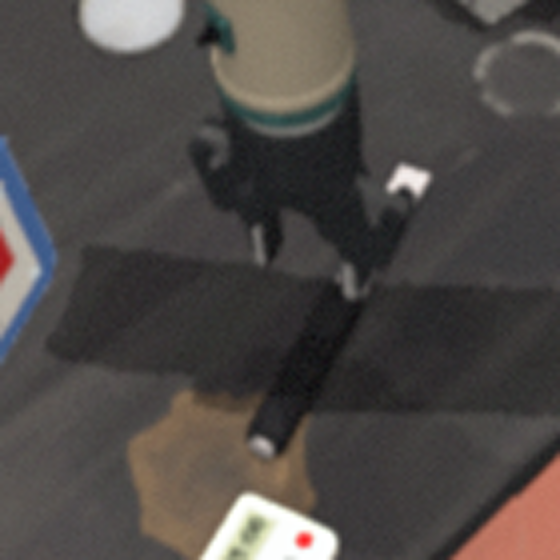

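{"name": "move_arm", "arguments": {"steps": [[[0, 0.29, 0], [0, 0, 0], 0.5], [[0, 0, 0.5], [0, 0, 0], 0.5], [[0, 0, 0.5], [0, 0, 0], 0.5], [[0, 0, 0.5], [0, 0, 0], 0.5], [[0, 0, 0.5], [0, 0, 0], 0.5], [[0, 0, 0.5], [0, 0, 0], 0.5], [[0, 0, 0.4], [0, 0, 0], 0.5], [[0, 0, 0.3], [0, 0, 0], 0.5], [[0, 0, 0.1], [0, 0, 0], 0.5], [[0, 0, 0], [0, 0, 0], 0.5]]}}

```text
time_s: 15.45
tool_pos: [0.4347, 0.3501, -0.0109]
orientation: [-1.805, -2.571, 0.002]
contact_force: [-0.0, 0.5, 0.6]
grip_width: 0.0429
finger_force: 0.0
```

{"name": "move_arm", "arguments": {"steps": [[[0, 0, 0.1], [0, 0, 0], 0.45], [[0, 0, 0.1], [0, 0, 0], 0.45], [[0, 0, 0], [0, 0, 0], 0.45], [[0, 0, 0], [0, 0, 0], 0.45], [[0, 0, 0], [0, 0, 0], 0.45], [[0, 0, 0], [0, 0, 0], 0.45], [[0, 0, 0], [0, 0, 0], 0.45], [[0, 0, 0], [0, 0, 0], 0.45], [[0, 0, 0], [0, 0, 0], 0.45], [[0, 0, 0], [0, 0, 0], 0.45]]}}

```text
time_s: 16.28
tool_pos: [0.435, 0.3505, -0.0142]
orientation: [-1.805, -2.571, -0.0]
contact_force: [0.4, 0.4, 0.1]
grip_width: 0.0385
finger_force: 0.0
```

{"name": "move_arm", "arguments": {"steps": [[[0, -0.1, 0.1], [0, 0, 0], 0.45], [[0, 0, 0.1], [0, 0, 0], 0.45], [[0, 0, 0.1], [0, 0, 0], 0.45], [[0, 0, 0], [0, 0, 0], 0.45], [[0, 0, 0], [0, 0, 0], 0.45], [[0, 0, 0], [0, 0, 0], 0.45], [[0, 0, 0], [0, 0, 0], 0.45], [[0, 0, 0], [0, 0, 0], 0.45], [[0, 0, 0], [0, 0, 0], 0.45], [[0, 0, 0], [0, 0, 0], 0.45]]}}

```text
time_s: 17.12
tool_pos: [0.4331, 0.3498, -0.0201]
orientation: [-1.805, -2.571, -0.0]
contact_force: [0.5, 0.3, 1.1]
grip_width: 0.0384
finger_force: 0.0
```

{"name": "move_arm", "arguments": {"steps": [[[0, 0, 0.1], [0, 0, 0], 0.4], [[0, 0, 0.1], [0, 0, 0], 0.4], [[0, 0, 0], [0, 0, 0], 0.4], [[0, 0, 0], [0, 0, 0], 0.4], [[0, 0, 0], [0, 0, 0], 0.4], [[0, 0, 0], [0, 0, 0], 0.4], [[0, 0, 0], [0, 0, 0], 0.4], [[0, 0, 0], [0, 0, 0], 0.4], [[0, 0, 0], [0, 0, 0], 0.4], [[0, 0, 0], [0, 0, 0], 0.4]]}}

```text
time_s: 17.95
tool_pos: [0.4331, 0.3498, -0.0242]
orientation: [-1.805, -2.571, -0.0]
contact_force: [-0.2, -0.2, -0.1]
grip_width: 0.0342
finger_force: 0.0
```

{"name": "move_arm", "arguments": {"steps": [[[0, 0, 0], [0, 0, 0], 0.2], [[0, 0, 0], [0, 0, 0], 0.2], [[0, 0, 0], [0, 0, 0], 0.2], [[0, 0, 0], [0, 0, 0], 0.2], [[0, 0, 0], [0, 0, 0], 0.2], [[0, 0, 0], [0, 0, 0], 0.2], [[0, 0, 0], [0, 0, 0], 0.2], [[0, 0, 0], [0, 0, 0], 0.2], [[0, 0, 0], [0, 0, 0], 0.2], [[0, 0, 0], [0, 0, 0], 0.2]], "newtons": 80}}

```text
time_s: 18.78
tool_pos: [0.4326, 0.3495, -0.0238]
orientation: [-1.804, -2.571, 0.001]
contact_force: [-1.6, -1.3, 5.2]
grip_width: 0.0232
finger_force: 78.5
```

{"name": "move_arm", "arguments": {"steps": [[[0, 0, -0.5], [0, 0, 0], 0.2], [[0, 0, -1], [0, 0, 0], 0.2], [[0, 0, -1], [0, 0, 0], 0.2], [[0, 0, -1], [0, 0, 0], 0.2], [[0, 0, -1], [0, 0, 0], 0.2], [[0, 0, -1], [0, 0, 0], 0.2], [[0, 0, -1], [0, 0, 0], 0.2], [[0, 0, -1], [0, 0, 0], 0.2], [[0, 0, -1], [0, 0, 0], 0.2], [[0, 0, -1], [0, 0, 0], 0.2]]}}

```text
time_s: 19.62
tool_pos: [0.4328, 0.3494, 0.1671]
orientation: [-1.805, -2.571, 0.0]
contact_force: [0.3, 0.3, -2.4]
grip_width: 0.0231
finger_force: 79.1
```

{"name": "move_arm", "arguments": {"steps": [[[0, 0, 0], [0, 0, 0.92], 0.2], [[0, 0, 0], [0, 0, 0.92], 0.2], [[0, 0, 0], [0, 0, 0.92], 0.2], [[0, 0, 0], [0, 0, 0.92], 0.2], [[0, 0, 0], [0, 0, 0.92], 0.2], [[0, 0, 0], [0, 0, 0.92], 0.2], [[0, 0, 0], [0, 1, 0], 0.2], [[0, 0, 0], [0, 1, 0], 0.2], [[0, 0, 0], [0, 1, 0], 0.2], [[0, 0, 0], [0, 1, 0], 0.2]]}}

```text
time_s: 20.45
tool_pos: [0.4329, 0.3497, 0.1665]
orientation: [-2.148, -1.956, -0.352]
contact_force: [0.3, 0.7, -2.7]
grip_width: 0.0233
finger_force: 79.1
```

{"name": "move_arm", "arguments": {"steps": [[[0, 0, 0], [0, 1, 0], 0.2], [[0, 0, 0], [0, 1, 0], 0.2], [[0, 0, 0], [0, 1, 0], 0.2], [[0, 0, 0], [0, 1, 0], 0.2], [[0, 0, 0], [0, 1, 0], 0.2], [[0, 0, 0], [0, 0.8, 0], 0.2], [[0, 0, 0], [0, 0, 0], 0.2], [[0, 0, 0], [0, 0, 0], 0.2], [[0, 0, 0], [0, 0, 0], 0.2], [[0, 0, 0], [0, 0, 0], 0.2]]}}

```text
time_s: 21.28
tool_pos: [0.4369, 0.3488, 0.1704]
orientation: [-1.872, -1.719, -0.714]
contact_force: [0.1, -0.2, -1.8]
grip_width: 0.023
finger_force: 79.2
```

```bash
cat >> h.py <<'E'
np.set_printoptions(precision=4,suppress=True)
CY=-1.6697; CC=np.array([.6158,-.0205,0]); RC=R.from_euler("z",CY).as_matrix()
def bar(p,s=None):   # bar-frame point -> world, rigid in tool frame
    s=s or state(); T=R.from_rotvec(s["orientation"]).as_matrix()
    return np.array(s["tool_pos"])+T@np.array([-(p[0]+.0455),p[1],-(p[2]+.0238)])
def ch(w): return RC.T@(np.asarray(w)-CC)
TIP=(.105,0,.011)
E
python3 - <<'E'
from h import *
s=state();print(s["time_s"],s["tool_pos"],s["orientation"],s["contact_force"],s["joint_pos"])
T=R.from_rotvec(s["orientation"]).as_matrix();print("bar x in chamber",RC.T@-T[:,0],"y",RC.T@T[:,1])
t=snapshot("scene")[:,:,::-1]; u=snapshot("top")[:,:,::-1]
for p in(TIP,(0,0,.011),(-.12,0,.011)):
    w=bar(p,s); h2=w+[0,0,0]
    # H2: world-z offset .030 : rigid offset taken in world
    w2=np.array(s["tool_pos"])+[0,0,.030]+T@np.array([-(p[0]+.0455),p[1],-(p[2]-.0062)])
    print("H1",w,proj("scene",w),proj("top",w),"H2",w2,proj("scene",w2),proj("top",w2))
a=cv2.resize(t[130:330,210:410],None,fx=2,fy=2);b=cv2.resize(u[170:300,180:310],None,fx=3,fy=3)
o=np.zeros((400,800,3),np.uint8);o[:,:400]=a;o[:390,405:795]=b;cv2.imwrite("pics/g6.png",o)
E
```

```text
21.2833 [0.4369 0.3488 0.1704] [-1.8723 -1.7193 -0.7137] [ 0.0698 -0.1905 -1.8247] [ 0.2743  0.663  -0.8049  2.2134 -1.0991  0.2336  0.634 ]
bar x in chamber [ 0.7398  0.0061 -0.6728] y [-0.0178  0.9998 -0.0105]
H1 [0.4252 0.2145 0.0949] [317.4174 255.7297] [262.097 264.899] H2 [0.4266 0.2347 0.1027] [311.3961 258.1351] [254.4705 264.6951]
H1 [0.4322 0.2919 0.1655] [292.1313 254.6394] [228.7597 263.9717] H2 [0.4336 0.312  0.1733] [285.3582 257.2047] [220.3945 263.7372]
H1 [0.4402 0.3803 0.2463] [258.4412 253.1903] [184.8999 262.6869] H2 [0.4416 0.4004 0.2541] [250.5973 255.9666] [175.5481 262.4084]
```

View pics/g6.png

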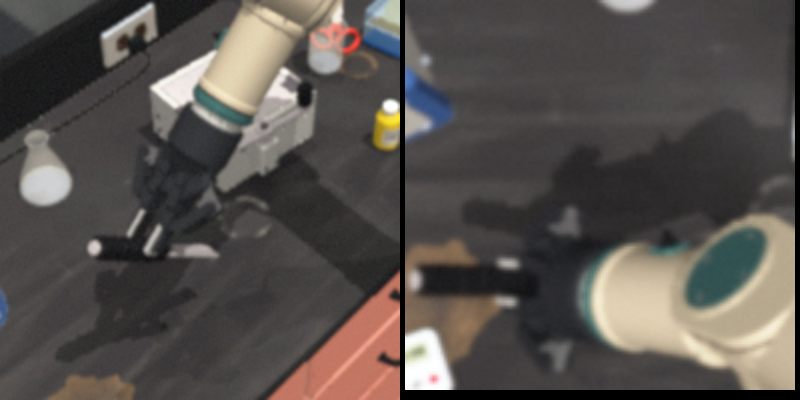

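```bash
cat >> h.py <<'E'
def plan(phi,t,c,y=0):
    """bar slope phi deg, tip t mm past the rod foot, underside c mm over rod -> tool-frame turn (0.08) then shift (2cm)"""
    s=state();T=R.from_rotvec(s["orientation"]).as_matrix();f=np.radians(phi)
    bx=np.array([np.cos(f),0,-np.sin(f)]);bz=np.array([np.sin(f),0,np.cos(f)]);by=np.array([0,1,0])
    D=RC@np.c_[-bx,by,-bz]
    tip=CC+RC@(np.array([-.087,y,.096])+bz*(.007+c/1e3)+bx*t/1e3)
    tcp=tip-D@np.array([-(.105+.0455),0,-(.011+.0238)])
    tn=ch(bar(TIP,s));b=RC.T@-T[:,0]
    print("t",s["time_s"],"tip ch",tn*1e3,"slope",np.degrees(np.arcsin(-b[2])),"yaw",np.degrees(np.arctan2(b[1],b[0])),"F",s["contact_force"],"j",s["joint_pos"])
    print(" turn",R.from_matrix(T.T@D).as_rotvec()/.08,"shift after turn",D.T@(tcp-s["tool_pos"])/.02,"shift now-axes",T.T@(tcp-s["tool_pos"])/.02,"world",tcp-s["tool_pos"],tcp)
E
python3 -c "
from h import *
plan(43,-20,4)"
```

```text
t 21.3833 tip ch [-215.3444 -213.1586   94.9079] slope 42.293804575089204 yaw 0.5328915028037767 F [ 0.198   0.1688 -2.7224] j [ 0.274   0.6632 -0.8055  2.2136 -1.0992  0.2334  0.6344]
 turn [-0.2541  0.1547  0.0844] shift after turn [-3.6336 10.745  -5.0586] shift now-axes [-3.7694 10.6154 -5.2299] world [ 0.2018 -0.1428  0.0244] [0.6383 0.2063 0.1949]
```

{"name": "move_arm", "arguments": {"steps": [[[-0.34, 0.96, -0.6], [0, 0, 0], 0.2], [[-0.34, 0.96, -0.6], [0, 0, 0], 0.2], [[-0.34, 0.96, -0.6], [0, 0, 0], 0.2], [[-0.34, 0.96, -0.5], [0, 0, 0], 0.2], [[-0.34, 0.96, -0.5], [0, 0, 0], 0.2], [[-0.34, 0.96, -0.5], [0, 0, 0], 0.2], [[-0.34, 0.96, -0.5], [0, 0, 0], 0.2], [[-0.34, 0.96, -0.5], [0, 0, 0], 0.2], [[-0.34, 0.96, -0.5], [0, 0, 0], 0.2], [[-0.34, 0.96, -0.4], [0, 0, 0], 0.2]]}}

```text
time_s: 22.22
tool_pos: [0.6193, 0.2123, 0.1993]
orientation: [-1.872, -1.72, -0.713]
contact_force: [0.4, 0.6, -2.0]
grip_width: 0.0227
finger_force: 79.4
```

```bash
python3 -c "
from h import *
plan(43,-20,4)"
```

```text
t 22.2167 tip ch [-97.1926 -17.8157 123.8639] slope 42.25736177239443 yaw 0.4851841402591533 F [ 0.4388  0.5874 -1.9568] j [ 0.2843  0.7027 -0.404   1.7323 -0.6928  0.8023  0.3986]
 turn [-0.2564  0.1626  0.0767] shift after turn [-0.2994  0.9736  0.0245] shift now-axes [-0.3051  0.9721  0.0084] world [ 0.019  -0.0059 -0.0044] [0.6383 0.2063 0.1949]
```

{"name": "move_arm", "arguments": {"steps": [[[0, 0, 0], [-0.25, 0.6, 0.08], 0.2], [[-0.1, 0.32, 0], [0, 0, 0], 0.2], [[-0.1, 0.32, 0], [0, 0, 0], 0.2], [[-0.1, 0.32, 0], [0, 0, 0], 0.2], [[0, 0, 0], [0, 0, 0], 0.2], [[0, 0, 0], [0, 0, 0], 0.2], [[0, 0, 0], [0, 0, 0], 0.2], [[0, 0, 0], [0, 0, 0], 0.2], [[0, 0, 0], [0, 0, 0], 0.2], [[0, 0, 0], [0, 0, 0], 0.2]]}}

```text
time_s: 23.05
tool_pos: [0.6375, 0.2053, 0.1943]
orientation: [-1.86, -1.677, -0.77]
contact_force: [-0.2, 0.3, -2.4]
grip_width: 0.023
finger_force: 79.5
```

```bash
python3 -c "
from h import *
plan(45,-15,3.5)
t=snapshot('scene')[:,:,::-1];u=snapshot('top')[:,:,::-1]
w=bar(TIP);print(w,proj('scene',w),proj('top',w))
a=cv2.resize(t[130:230,250:350],None,fx=5,fy=5,interpolation=cv2.INTER_CUBIC);b=cv2.resize(u[150:250,260:320],None,fx=5,fy=5,interpolation=cv2.INTER_CUBIC)
cv2.imwrite('pics/g7.png',np.hstack([a,b[:, :300]]))"
```

```text
t 23.05 tip ch [-95.9536  -1.3749 112.2441] slope 45.118505523484956 yaw -0.3480645008131002 F [-0.2361  0.2877 -2.3791] j [ 0.3297  0.7457 -0.4322  1.7136 -0.7277  0.7968  0.4478]
 turn [ 0.0053 -0.026  -0.0536] shift after turn [-0.1444  0.0357 -0.2516] shift now-axes [-0.1437  0.0365 -0.2519] world [ 0.0002 -0.0056  0.0015] [0.6376 0.1996 0.1958]
[0.624  0.075  0.1122] [301.7336 185.7952] [309.6593 192.4745]
```

View pics/g7.png

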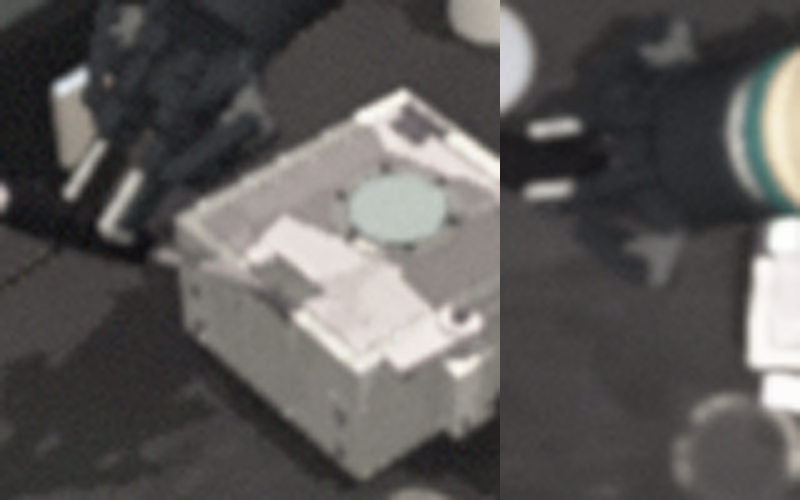

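{"name": "move_arm", "arguments": {"steps": [[[0, 0.03, -0.24], [0, 0, 0], 0.2], [[-0.24, 0, 0], [0, 0, 0], 0.2], [[-0.24, 0, 0], [0, 0, 0], 0.2], [[-0.24, 0, 0], [0, 0, 0], 0.2], [[-0.24, 0, 0], [0, 0, 0], 0.2], [[-0.24, 0, 0], [0, 0, 0], 0.2], [[-0.24, 0, 0], [0, 0, 0], 0.2], [[-0.24, 0, 0], [0, 0, 0], 0.2], [[-0.24, 0, 0], [0, 0, 0], 0.2], [[0, 0, 0], [0, 0, 0], 0.2]]}}

```text
time_s: 23.98
tool_pos: [0.635, 0.1734, 0.1691]
orientation: [-1.862, -1.675, -0.769]
contact_force: [1.5, -0.0, -1.8]
grip_width: 0.0231
finger_force: 79.5
```

```bash
python3 -c "
from h import *
plan(45,40,3.2)"
```

```text
t 23.9833 tip ch [-63.9404  -1.0253  87.1677] slope 45.06722437143881 yaw -0.5073922052437349 F [ 1.4965 -0.0244 -1.7976] j [ 0.378   0.783  -0.4284  1.7227 -0.7177  0.7951  0.5052]
 turn [ 0.0099 -0.0149 -0.0782] shift after turn [-0.8744  0.0028  0.002 ] shift now-axes [-0.8743  0.0083  0.001 ] world [-0.0012 -0.0123 -0.0124] [0.6338 0.1611 0.1567]
```

No contact so far; insert the rest.

{"name": "move_arm", "arguments": {"steps": [[[-0.15, 0, 0], [0, 0, 0], 0.2], [[-0.15, 0, 0], [0, 0, 0], 0.2], [[-0.15, 0, 0], [0, 0, 0], 0.2], [[-0.15, 0, 0], [0, 0, 0], 0.2], [[-0.15, 0, 0], [0, 0, 0], 0.2], [[-0.15, 0, 0], [0, 0, 0], 0.2], [[0, 0, 0], [0, 0, 0], 0.2], [[0, 0, 0], [0, 0, 0], 0.2], [[0, 0, 0], [0, 0, 0], 0.2], [[0, 0, 0], [0, 0, 0], 0.2]]}}

```text
time_s: 24.82
tool_pos: [0.6338, 0.1624, 0.1578]
orientation: [-1.86, -1.677, -0.77]
contact_force: [-0.4, -0.1, -2.5]
grip_width: 0.0233
finger_force: 79.5
```

```bash
python3 -c "
from h import *
plan(30,40,0)"
```

```text
t 24.8167 tip ch [-52.9497  -0.7671  75.705 ] slope 45.13611457302675 yaw -0.33643753062246995 F [-0.4273 -0.1249 -2.4935] j [ 0.3962  0.8012 -0.4288  1.7259 -0.7141  0.7912  0.5313]
 turn [ 0.001  -3.3023 -0.0525] shift after turn [-0.2114  0.0061  1.6477] shift now-axes [-0.6343  0.0077  1.5354] world [ 0.0014  0.0127 -0.0307] [0.6352 0.1751 0.1272]
```

{"name": "move_arm", "arguments": {"steps": [[[-0.1, 0, 0.4], [0, -0.82, 0], 0.2], [[-0.1, 0, 0.4], [0, -0.82, 0], 0.2], [[-0.1, 0, 0.4], [0, -0.82, 0], 0.2], [[-0.1, 0, 0.4], [0, -0.82, 0], 0.2], [[0, 0, 0], [0, 0, 0], 0.2], [[0, 0, 0], [0, 0, 0], 0.2], [[0, 0, 0], [0, 0, 0], 0.2], [[0, 0, 0], [0, 0, 0], 0.2], [[0, 0, 0], [0, 0, 0], 0.2], [[0, 0, 0], [0, 0, 0], 0.2]]}}

```text
time_s: 25.65
tool_pos: [0.6354, 0.1744, 0.1274]
orientation: [-2.035, -1.83, -0.544]
contact_force: [-0.5, 0.3, -2.8]
grip_width: 0.0231
finger_force: 79.5
```

```bash
python3 -c "
from h import *
plan(30,40,0);plan(15,40,0)"
```

```text
t 25.65 tip ch [-48.2559  -0.8731  82.0914] slope 30.09426338172818 yaw -0.47436495079576635 F [-0.494   0.3048 -2.8137] j [ 0.1357  0.7307 -0.2435  1.7135 -0.5632  0.716   0.2834]
 turn [ 0.0008 -0.0207 -0.0895] shift after turn [ 0.0227 -0.0104  0.0288] shift now-axes [ 0.0226 -0.0105  0.0289] world [-0.0001  0.0007 -0.0003] [0.6352 0.1751 0.1272]
t 25.65 tip ch [-48.2559  -0.8731  82.0914] slope 30.09426338172818 yaw -0.47436495079576635 F [-0.494   0.3048 -2.8137] j [ 0.1357  0.7307 -0.2435  1.7135 -0.5632  0.716   0.2834]
 turn [-0.011  -3.2932 -0.0891] shift after turn [-0.1421 -0.0104  1.4993] shift now-axes [-0.5277 -0.0067  1.4106] world [ 0.0003  0.005  -0.0297] [0.6356 0.1794 0.0977]
```

{"name": "move_arm", "arguments": {"steps": [[[-0.08, 0, 0.36], [0, -0.82, 0], 0.2], [[-0.08, 0, 0.36], [0, -0.82, 0], 0.2], [[-0.08, 0, 0.36], [0, -0.82, 0], 0.2], [[-0.08, 0, 0.36], [0, -0.82, 0], 0.2], [[0, 0, 0], [0, 0, 0], 0.2], [[0, 0, 0], [0, 0, 0], 0.2], [[0, 0, 0], [0, 0, 0], 0.2], [[0, 0, 0], [0, 0, 0], 0.2], [[0, 0, 0], [0, 0, 0], 0.2], [[0, 0, 0], [0, 0, 0], 0.2]]}}

```text
time_s: 26.48
tool_pos: [0.6361, 0.1795, 0.0989]
orientation: [-2.194, -1.975, -0.285]
contact_force: [-0.2, -5.2, -0.2]
grip_width: 0.023
finger_force: 79.9
```

```bash
python3 -c "
from h import *
plan(3,40,0);print(state()['moment'])"
```

```text
t 26.4833 tip ch [-46.6335  -0.4967  93.6737] slope 14.953266186053488 yaw -0.37335904111607493 F [-0.1907 -5.2307 -0.1974] j [-0.1623  0.7246 -0.0136  1.6668 -0.3748  0.7154  0.0028]
 turn [-0.0217 -2.6079 -0.077 ] shift after turn [-0.1754 -0.0207  1.2358] shift now-axes [-0.4277 -0.0167  1.1726] world [-0.0006 -0.0022 -0.0249] [0.6354 0.1773 0.074 ]
[-1.2955  0.134   0.0919]
```

{"name": "move_arm", "arguments": {"steps": [[[-0.09, 0, 0.37], [0, -0.8, 0], 0.2], [[-0.09, 0, 0.37], [0, -0.8, 0], 0.2], [[-0.09, 0, 0.37], [0, -0.8, 0], 0.2], [[-0.09, 0, 0.37], [0, -0.8, 0], 0.2], [[0, 0, 0], [0, 0, 0], 0.2], [[0, 0, 0], [0, 0, 0], 0.2], [[0, 0, 0], [0, 0, 0], 0.2], [[0, 0, 0], [0, 0, 0], 0.2], [[0, 0, 0], [0, 0, 0], 0.2], [[0, 0, 0], [0, 0, 0], 0.2]]}}

```text
time_s: 27.32
tool_pos: [0.6357, 0.1762, 0.0691]
orientation: [-2.332, -2.098, -0.001]
contact_force: [-1.1, -6.6, 3.1]
grip_width: 0.0231
finger_force: 80.0
```

```bash
python3 -c "
from h import *
plan(8,40,0);print(state()['moment'])
cv2.imwrite('pics/s8.png',snapshot('scene')[:,:,::-1])
im=cv2.imread('pics/s8.png');K=im[130:230,250:350]
for P in((-62,-60,99),(-62,60,99),(-62,-60,109),(-62,60,109),(-62,0,101),(-62,0,112)): print(P,proj('scene',CC+RC@(np.array(P)/1e3)))
"
```

```text
t 27.3167 tip ch [-47.0659  -0.5163 103.3215] slope 0.2100795876937415 yaw -0.3671770605759348 F [-1.0845 -6.5717  3.0924] j [-0.4235  0.7915  0.1969  1.5947 -0.2063  0.7774 -0.2412]
 turn [-0.0326  1.6994 -0.0826] shift after turn [ 0.2317 -0.0171 -0.7135] shift now-axes [ 0.1328 -0.0202 -0.7382] world [-0.0001  0.0026  0.0148] [0.6356 0.1788 0.0838]
[-1.3795  0.1887  0.0585]
(-62, -60, 99) [324.0206 194.5079]
(-62, 60, 99) [297.9157 172.9424]
(-62, -60, 109) [323.9899 192.0361]
(-62, 60, 109) [297.7626 170.4782]
(-62, 0, 101) [310.6542 182.9895]
(-62, 0, 112) [310.5498 180.2669]
```

```bash
python3 - <<'E'
from h import *
g=cv2.imread('pics/g7.png')[:500,:500]
n=cv2.resize(cv2.imread('pics/s8.png')[130:230,250:350],None,fx=5,fy=5,interpolation=cv2.INTER_CUBIC)
for im in(g,n):
    i=im.astype(int);m=((i[:,:,1]-i[:,:,2]>9)).astype(np.uint8);m=cv2.morphologyEx(m,cv2.MORPH_OPEN,np.ones((9,9)))
    k,l,st,c=cv2.connectedComponentsWithStats(m);
    for j in range(1,k):
        if st[j,4]>1500: print(st[j],c[j]/5+[250,130])
for h in(99,99+5,99+8): print(proj('scene',CC+RC@(np.array([0,0,h])/1e3)))
E
```

```text
[  16  117  137   42 2320] [266.8607 158.404 ]
[326.7469 173.9571]
[326.7387 172.7259]
[326.7338 171.9843]
```

```bash
python3 - <<'E'
from h import *
g=cv2.imread('pics/g7.png',0)[:500,:500]
n=cv2.resize(cv2.imread('pics/s8.png',0)[130:230,250:350],None,fx=5,fy=5,interpolation=cv2.INTER_CUBIC)
for nm,(x,y,w,h) in dict(window=(397,208,75,55),hinge=(418,123,35,25),body=(365,470,40,25)).items():
    t=g[y-h:min(y+h,500),x-w:x+w]
    r=cv2.matchTemplate(n,t,cv2.TM_CCOEFF_NORMED);_,v,_,p=cv2.minMaxLoc(r)
    print(nm,v,(np.array(p)-[x-w,y-h])/5,"px")
E
```

```text
window 0.45345357060432434 [-48.4  35.8] px
hinge 0.9878709316253662 [-0.2 -0.2] px
body 0.9966566562652588 [0. 0.] px
```

{"name": "move_arm", "arguments": {"steps": [[[-0.04, 0, 0.19], [0, -0.35, 0], 0.2], [[-0.04, 0, 0.19], [0, -0.35, 0], 0.2], [[0, 0, 0], [0, 0, 0], 0.2], [[0, 0, 0], [0, 0, 0], 0.2], [[0, 0, 0], [0, 0, 0], 0.2], [[0, 0, 0], [0, 0, 0], 0.2], [[0, 0, 0], [0, 0, 0], 0.2], [[0, 0, 0], [0, 0, 0], 0.2], [[0, 0, 0], [0, 0, 0], 0.2], [[0, 0, 0], [0, 0, 0], 0.2]]}}

```text
time_s: 28.2
tool_pos: [0.6359, 0.1739, 0.0624]
orientation: [2.31, 2.078, -0.064]
contact_force: [-1.7, -7.9, 7.5]
grip_width: 0.0232
finger_force: 80.5
```

```bash
python3 -c "
from h import *
plan(2,-70,10);print(state()['moment'])"
```

```text
t 28.2 tip ch [-47.0293  -0.1557 105.194 ] slope -3.053810357109305 yaw -0.4004171616510189 F [-1.6967 -7.9157  7.5117] j [-0.4725  0.8145  0.238   1.5757 -0.1743  0.7969 -0.2876]
 turn [-0.028   1.1025 -0.0886] shift after turn [ 5.664  -0.0403 -0.9769] shift now-axes [ 5.5555 -0.0828 -1.4719] world [0.0103 0.1121 0.0235] [0.6462 0.286  0.0859]
[-1.7242  0.3187 -0.0712]
```

{"name": "move_arm", "arguments": {"steps": [[[0.08, 0, -0.37], [0, 0.8, 0], 0.2], [[0.08, 0, -0.37], [0, 0.8, 0], 0.2], [[0.08, 0, -0.38], [0, 0.8, 0], 0.2], [[0, 0, 0], [0, 0, 0], 0.2], [[0.4, 0, 0], [0, 0, 0], 0.2], [[0.8, 0, -0.05], [0, 0, 0], 0.2], [[0.9, 0, -0.05], [0, 0, 0], 0.2], [[1, 0, -0.1], [0, 0, 0], 0.2], [[1, 0, -0.1], [0, 0, 0], 0.2], [[0, 0, 0], [0, 0, 0], 0.2]]}}

```text
time_s: 29.03
tool_pos: [0.6424, 0.2735, 0.1015]
orientation: [-2.244, -2.043, -0.163]
contact_force: [0.1, 1.3, -2.2]
grip_width: 0.0229
finger_force: 79.4
```

```bash
python3 - <<'E'
from h import *
plan(0,-90,10)
cv2.imwrite('pics/s9.png',snapshot('scene')[:,:,::-1])
g=cv2.imread('pics/g7.png',0)[:500,:500]
n=cv2.resize(cv2.imread('pics/s9.png',0)[130:230,250:350],None,fx=5,fy=5,interpolation=cv2.INTER_CUBIC)
for nm,(x,y,w,h) in dict(window=(397,208,75,55),winlow=(397,220,60,30),hinge=(418,123,35,25),body=(365,470,40,25)).items():
    t=g[y-h:min(y+h,500),x-w:x+w]
    r=cv2.matchTemplate(n,t,cv2.TM_CCOEFF_NORMED);_,v,_,p=cv2.minMaxLoc(r)
    print(nm,v,(np.array(p)-[x-w,y-h])/5,"px")
E
```

```text
t 29.0333 tip ch [-141.1873   -1.6268  113.7354] slope 8.493999015320435 yaw 0.29482094406880544 F [ 0.0695  1.2994 -2.1761] j [-0.4283  0.7676  0.1065  1.532  -0.2919  0.8044 -0.2483]
 turn [-0.046  -1.853   0.0673] shift after turn [1.6163 0.1267 1.1674] shift now-axes [1.4255 0.1396 1.3927] world [ 0.0057  0.0319 -0.0233] [0.6481 0.3054 0.0782]
window 0.5096590518951416 [-43.   19.2] px
winlow 0.6348012685775757 [ 8.6 38.8] px
hinge 0.9867958426475525 [ 0.  -0.2] px
body 0.996735692024231 [0. 0.] px
```

{"name": "move_arm", "arguments": {"steps": [[[0, 0, 0], [0, -0.925, 0], 0.2], [[0, 0, 0], [0, -0.925, 0], 0.2], [[0.14, -0.9, 0], [0, 0, 0], 0.2], [[0.14, -0.9, 0], [0, 0, 0], 0.2], [[0.14, -0.9, 0], [0, 0, 0], 0.2], [[0.14, -0.9, 0], [0, 0, 0], 0.2], [[0.14, -0.9, 0], [0, 0, 0], 0.2], [[0.14, -0.9, 0], [0, 0, 0], 0.2], [[0.14, -0.9, 0], [0, 0, 0], 0.2], [[0.14, -0.9, 0], [0, 0, 0], 0.2]]}}

```text
time_s: 29.92
tool_pos: [0.5013, 0.3006, 0.1009]
orientation: [2.33, 2.105, -0.011]
contact_force: [-0.7, -0.1, -1.8]
grip_width: 0.0229
finger_force: 79.5
```

```bash
python3 - <<'E'
from h import *
plan(0,-90,10);print(state()["tool_pos"],bar((0,0,0)),bar(TIP))
cv2.imwrite('pics/s10.png',snapshot('scene')[:,:,::-1])
g=cv2.imread('pics/g7.png',0)[:500,:500]; q=cv2.imread('pics/g4.png',0)
s=cv2.imread('pics/s10.png',0)
n=cv2.resize(s[130:230,250:350],None,fx=5,fy=5,interpolation=cv2.INTER_CUBIC);m=cv2.resize(s[130:250,270:400],None,fx=5,fy=5,interpolation=cv2.INTER_CUBIC)
for nm,im,ref,(x,y,w,h) in (("window",n,g,(397,208,75,55)),("hinge",n,g,(418,123,35,25)),("window4",m,q,(297,208,75,50)),("win4in",m,q,(297,208,55,36)),("hinge4",m,q,(318,125,35,25))):
    t=ref[y-h:min(y+h,ref.shape[0]),x-w:x+w]
    r=cv2.matchTemplate(im,t,cv2.TM_CCOEFF_NORMED);_,v,_,p=cv2.minMaxLoc(r)
    print(nm,v,(np.array(p)-[x-w,y-h])/5,"px")
E
```

```text
t 29.9167 tip ch [-157.954  -145.9074  136.6463] slope -0.3733761409345203 yaw -0.1490533038495497 F [-0.689  -0.0665 -1.7833] j [-0.7317  0.6624  0.2243  1.7895 -0.2046  0.7193 -0.4994]
 turn [-0.0456  0.0814 -0.0327] shift after turn [0.9638 7.2822 1.1333] shift now-axes [0.9901 7.2837 1.1004] world [ 0.1468  0.0048 -0.0227] [0.6481 0.3054 0.0782]
[0.5013 0.3006 0.1009] [0.4968 0.2555 0.125 ] [0.4862 0.1511 0.1366]
window 0.5139623880386353 [-11.8  46. ] px
hinge 0.9871923327445984 [ 0.  -0.2] px
window4 0.6637364029884338 [-29.4   9.6] px
win4in 0.6743835210800171 [52. 19.] px
hinge4 0.9892529249191284 [ 0.  -0.2] px
```

{"name": "move_arm", "arguments": {"steps": [[[0, 0, 1], [0, 0, 0], 0.2], [[0, 0, 1], [0, 0, 0], 0.2], [[0, 0, 1], [0, 0, 0], 0.2], [[0, 0, 1], [0, 0, 0], 0.2], [[0, 0, 1], [0, 0, 0], 0.2], [[0, 0, 0.5], [0, 0, 0], 0.2], [[0, 0, 0.3], [0, 0, 0], 0.2], [[0, 0, 0.2], [0, 0, 0], 0.2], [[0, 0, 0.1], [0, 0, 0], 0.2], [[0, 0, 0], [0, 0, 0], 0.2]]}}

```text
time_s: 30.8
tool_pos: [0.503, 0.2994, -0.0202]
orientation: [2.331, 2.104, -0.008]
contact_force: [-0.1, -0.0, -1.8]
grip_width: 0.0228
finger_force: 79.5
```

{"name": "move_arm", "arguments": {"steps": [[[0, 0, 0.1], [0, 0, 0], 0.2], [[0, 0, 0.08], [0, 0, 0], 0.2], [[0, 0, 0], [0, 0, 0], 0.2], [[0, 0, 0], [0, 0, 0], 0.45], [[0, 0, 0], [0, 0, 0], 0.45], [[0, 0, 0], [0, 0, 0], 0.5], [[0, 0, 0], [0, 0, 0], 0.5], [[0, 0, 0], [0, 0, 0], 0.5], [[0, 0, 0], [0, 0, 0], 0.5], [[0, 0, 0], [0, 0, 0], 0.5]]}}

```text
time_s: 31.63
tool_pos: [0.5026, 0.2992, -0.0241]
orientation: [2.331, 2.104, -0.009]
contact_force: [-0.6, 0.2, 0.6]
grip_width: 0.043
finger_force: 0.0
```

{"name": "move_arm", "arguments": {"steps": [[[0, 0, -0.3], [0, 0, 0], 0.5], [[0, 0, -0.6], [0, 0, 0], 0.5], [[0, 0, -1], [0, 0, 0], 0.5], [[0, 0, -1], [0, 0, 0], 0.5], [[0, 0, -1], [0, 0, 0], 0.5], [[0, 0, -1], [0, 0, 0], 0.5], [[0, 0, -1], [0, 0, 0], 0.5], [[0, 0, -1], [0, 0, 0], 0.5], [[0, 0, -1], [0, 0, 0], 0.5], [[0, 0, -1], [0, 0, 0], 0.5]]}}

```text
time_s: 32.47
tool_pos: [0.5032, 0.3, 0.1562]
orientation: [2.331, 2.103, -0.007]
contact_force: [1.1, -0.1, 0.2]
grip_width: 0.0433
finger_force: 0.0
```

{"name": "move_arm", "arguments": {"steps": [[[1, -0.4, 0], [0, 0, 0], 0.5], [[1, -0.4, 0], [0, 0, 0], 0.5], [[1, -0.4, 0], [0, 0, 0], 0.5], [[1, -0.4, 0], [0, 0, 0], 0.5], [[1, -0.4, 0], [0, 0, 0], 0.5], [[1, -0.4, 0], [0, 0, 0], 0.5], [[1, -0.4, 0], [0, 0, 0], 0.5], [[1, -0.4, 0], [0, 0, 0], 0.5], [[1, -0.4, 0], [0, 0, 0], 0.5], [[1, -0.4, 0], [0, 0, 0], 0.5]]}}

```text
time_s: 33.3
tool_pos: [0.4437, 0.5081, 0.1545]
orientation: [2.331, 2.104, -0.008]
contact_force: [-0.5, -0.7, 0.5]
grip_width: 0.0425
finger_force: 0.0
```

```bash
cat > chk.py <<'E'
from h import *
print(state()["time_s"],state()["tool_pos"],state()["contact_force"])
cv2.imwrite('pics/s11.png',snapshot('scene')[:,:,::-1]);cv2.imwrite('pics/t11.png',snapshot('top')[:,:,::-1])
def cmp(ref,im,boxes):
    for nm,(x,y,w,h) in boxes.items():
        t=ref[y-h:y+h,x-w:x+w];r=cv2.matchTemplate(im,t,cv2.TM_CCOEFF_NORMED);_,v,_,p=cv2.minMaxLoc(r)
        print(nm,round(v,3),np.array(p)-[x-w,y-h])
up=lambda im:cv2.resize(im,None,fx=5,fy=5,interpolation=cv2.INTER_CUBIC)
s=cv2.imread('pics/s11.png',0)
print("scene, 1/5 px");cmp(cv2.imread('pics/g4.png',0),up(s[130:250,270:400]),dict(win=(297,208,75,50),winin=(297,208,55,36),hinge=(318,125,35,25),pocket=(185,280,50,35),body=(250,430,30,40)))
cmp(cv2.imread('pics/g7.png',0)[:500,:500],up(s[130:230,250:350]),dict(win=(397,208,75,55)))
a=cv2.imread('pics/top0.png',0);b=cv2.imread('pics/t11.png',0)
print("top, 1/5 px");cmp(up(a[150:250,300:400]),up(b[150:250,300:400]),dict(win=(238,226,62,62),hinge1=(345,143,25,30),yellow=(410,196,25,25)))
cmp(up(a[150:250,240:340])*1,up(b[150:250,240:340]),dict(flask=(70,50,60,45)))
i=cv2.imread('pics/t11.png').astype(int)
m=((i.min(2)>200)).astype(np.uint8)
k,l,st,c=cv2.connectedComponentsWithStats(m)
for j in range(1,k):
    if 60<st[j,4]<1500 and st[j,0]>150 and st[j,0]<330 and st[j,1]>180: print("white",st[j],ray("top",c[j],.013))
E
python3 chk.py
```

```text
33.3 [0.4437 0.5081 0.1545] [-0.4979 -0.6636  0.5152]
scene, 1/5 px
win 0.755 [ -94 -158]
winin 0.676 [-37 236]
hinge 0.989 [ 0 -1]
pocket 0.766 [193 169]
body 0.996 [0 0]
win 0.426 [-292   99]
top, 1/5 px
win 0.973 [ 3 -2]
hinge1 0.997 [-10 179]
yellow 1.0 [0 0]
flask 0.999 [0 0]
white [256 237  31   8 215] [0.4954 0.1988 0.013 ]
white [170 281  25  25 346] [0.3418 0.4698 0.013 ]
white [248 312  47  29 681] [0.2553 0.1908 0.013 ]
```

{"name": "move_arm", "arguments": {"steps": [[[0, 0.1, -1], [0, 0, 0], 0.5], [[-1, 0.1, -1], [0, 0, 0], 0.5], [[-1, 0.1, -1], [0, 0, 0], 0.5], [[-1, 0.1, -1], [0, 0, 0], 0.5], [[-1, 0.1, 0], [0, 0, 0], 0.5], [[-1, 0.1, 0], [0, 0, 0], 0.5], [[-1, 0.1, 0], [0, 0, 0], 0.5], [[-1, 0.1, 0], [0, 0, 0], 0.5], [[-1, 0.1, 0], [0, 0, 0], 0.5], [[-1, 0.1, 0], [0, 0, 0], 0.5]]}}

```text
time_s: 34.23
tool_pos: [0.4458, 0.3244, 0.235]
orientation: [2.332, 2.102, -0.008]
contact_force: [-0.5, -0.5, -0.0]
grip_width: 0.043
finger_force: 0.0
```

{"name": "move_arm", "arguments": {"steps": [[[-1, 0.1, 0], [0, 0, 0], 0.5], [[-1, 0.1, 0], [0, 0, 0], 0.5], [[-1, 0.1, 0], [0, 0, 0], 0.5], [[-1, 0.1, 0], [0, 0, 0], 0.5], [[-1, 0.1, 0], [0, 0, 0], 0.5], [[-1, 0.1, 0], [0, 0, 0], 0.5], [[-1, 0.1, 0], [0, 0, 0], 0.5], [[-1, 0.1, 0], [0, 0, 0], 0.5], [[-1, 0.1, 0], [0, 0, 0], 0.5], [[-1, 0.1, 0], [0, 0, 0], 0.5]]}}

```text
time_s: 35.07
tool_pos: [0.4449, 0.1236, 0.2359]
orientation: [2.332, 2.102, -0.008]
contact_force: [-0.0, 0.1, -0.6]
grip_width: 0.0425
finger_force: 0.0
```

{"name": "move_arm", "arguments": {"steps": [[[-1, 0.1, 0], [0, 0, 0], 0.5], [[-1, 0.1, 0], [0, 0, 0], 0.5], [[-1, 0.1, 0], [0, 0, 0], 0.5], [[-1, 0.1, 0], [0, 0, 0], 0.5], [[-1, 0.1, 0], [0, 0, 0], 0.5], [[-1, 0.1, 0], [0, 0, 0], 0.5], [[-1, 0.1, 0], [0, 0, 0], 0.5], [[-1, 0.1, 0], [0, 0, 0], 0.5], [[-1, 0.1, 0], [0, 0, 0], 0.5], [[-1, 0.1, 0], [0, 0, 0], 0.5]]}}

```text
time_s: 35.9
tool_pos: [0.4439, -0.0772, 0.2369]
orientation: [2.332, 2.102, -0.008]
contact_force: [-0.4, -0.4, 0.2]
grip_width: 0.0425
finger_force: 0.0
```

```bash
python3 chk.py
```

```text
35.9 [ 0.4439 -0.0772  0.2369] [-0.3985 -0.3682  0.1683]
scene, 1/5 px
win 0.839 [ 3 -8]
winin 0.862 [ 3 -9]
hinge 0.989 [ 0 -1]
pocket 0.789 [265 114]
body 0.991 [0 0]
win 0.455 [-116    1]
top, 1/5 px
win 0.637 [3 1]
hinge1 0.997 [0 0]
yellow 1.0 [0 0]
flask 0.999 [0 0]
white [256 237  31   8 218] [0.4955 0.1988 0.013 ]
white [170 280  25  26 406] [0.3453 0.4683 0.013 ]
```

```bash
python3 -c "
from bench import *
print(finish_job())"
```

```text
the job is handed in; nothing more can be done
None
```

The job is handed in at about 36 s: the clamp lever is swung off, the lid's edge stands roughly 12 mm proud by camera measurement, the bar lies on the worktop, and the flask measured unmoved (I did not re-measure the beaker and bottle at the end, and the hand-in returned no verdict).

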